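# Pass the spring latch with the right release force

## Task

Test the three spring latches on the table: push each release pad down until it clicks over and stays down, feeling how much force it takes, and never press any pad harder than 25 N, so do not ram it against its stop. Exactly one of them releases within the limits of 6 to 11 N. When all three have been tested, slide the tally knob of that one fully to the left to mark it passed, and leave the other two tallies and everything else on the table as they are.

Things in the scene. Friction and masses are not known exactly. Their poses are not given: they have to be found in the camera images.
- latch_a: One of three latches that look alike, fixed to the table, yaw within 17 degrees; which has which spring differs each time. Base plate 110 (x) x 92 (y) x 8 mm, origin at the centre of its underside, z up. Grey housing 50 x 56 mm, top at z 44, centre at x 20, y -10 mm, release pad on top; keeper post 38 mm high at x 20, y 40 mm; tally slide along y at x -35 mm.
- latch_a_pad_top (a point): Centre of the top of its release pad, 34 (x) x 38 (y) mm, at z 70 mm when up; goes straight down 18 mm to a hard stop. Resistance starts at 0.4 of its peak, peaks 4 mm down, fades to nothing 11 mm down; there it clicks: runs on down by itself and stays. Let go sooner, it springs back. Peak = release force: about 3.5 N (weak), 8 N (good) or 14 N (stiff).
- latch_a_pad (a joint): Travel of this release pad in m: 0 up, 0.018 clicked over, fully down and resting on the housing, held there by its spring with about the release force.
- latch_a_knob (a point): Centre of the top of its tally knob, an upright black peg 14 mm across, z 15 to 45 mm, 30 mm clear of the housing's near face. It slides 38 mm along the latch's +y (to the robot's left) between rails that reach up to z 14 mm, with about 1.5 N of friction, and stays where it is left.
- latch_a_tally (a joint): Position of this tally in m: 0 at its right-hand end (starts within 5 mm of it), 0.038 at its left-hand end (passed).
- latch_b: One of three latches that look alike, fixed to the table, yaw within 17 degrees; which has which spring differs each time. Base plate 110 (x) x 92 (y) x 8 mm, origin at the centre of its underside, z up. Grey housing 50 x 56 mm, top at z 44, centre at x 20, y -10 mm, release pad on top; keeper post 38 mm high at x 20, y 40 mm; tally slide along y at x -35 mm.
- latch_b_pad_top (a point): Centre of the top of its release pad, 34 (x) x 38 (y) mm, at z 70 mm when up; goes straight down 18 mm to a hard stop. Resistance starts at 0.4 of its peak, peaks 4 mm down, fades to nothing 11 mm down; there it clicks: runs on down by itself and stays. Let go sooner, it springs back. Peak = release force: about 3.5 N (weak), 8 N (good) or 14 N (stiff).
- latch_b_pad (a joint): Travel of this release pad in m: 0 up, 0.018 clicked over, fully down and resting on the housing, held there by its spring with about the release force.
- latch_b_knob (a point): Centre of the top of its tally knob, an upright black peg 14 mm across, z 15 to 45 mm, 30 mm clear of the housing's near face. It slides 38 mm along the latch's +y (to the robot's left) between rails that reach up to z 14 mm, with about 1.5 N of friction, and stays where it is left.
- latch_b_tally (a joint): Position of this tally in m: 0 at its right-hand end (starts within 5 mm of it), 0.038 at its left-hand end (passed).
- latch_c: One of three latches that look alike, fixed to the table, yaw within 17 degrees; which has which spring differs each time. Base plate 110 (x) x 92 (y) x 8 mm, origin at the centre of its underside, z up. Grey housing 50 x 56 mm, top at z 44, centre at x 20, y -10 mm, release pad on top; keeper post 38 mm high at x 20, y 40 mm; tally slide along y at x -35 mm.
- latch_c_pad_top (a point): Centre of the top of its release pad, 34 (x) x 38 (y) mm, at z 70 mm when up; goes straight down 18 mm to a hard stop. Resistance starts at 0.4 of its peak, peaks 4 mm down, fades to nothing 11 mm down; there it clicks: runs on down by itself and stays. Let go sooner, it springs back. Peak = release force: about 3.5 N (weak), 8 N (good) or 14 N (stiff).
- latch_c_pad (a joint): Travel of this release pad in m: 0 up, 0.018 clicked over, fully down and resting on the housing, held there by its spring with about the release force.
- latch_c_knob (a point): Centre of the top of its tally knob, an upright black peg 14 mm across, z 15 to 45 mm, 30 mm clear of the housing's near face. It slides 38 mm along the latch's +y (to the robot's left) between rails that reach up to z 14 mm, with about 1.5 N of friction, and stays where it is left.
- latch_c_tally (a joint): Position of this tally in m: 0 at its right-hand end (starts within 5 mm of it), 0.038 at its left-hand end (passed).
- cap_02: Bystander: yellow plastic flip cap, 48x44x30 mm, loose on the table; origin at the centre of its underside.
- ferrule: Bystander: metal ferrule, a tube on a flange, 50x50x30 mm, loose on the table; origin at the centre of its underside.
- tape_measure: Bystander: tape measure standing upright, 33x69x60 mm, loose on the table; origin at the centre of its underside.
- gasket_2: Bystander: black rubber ring, 50x50x8 mm, loose on the table; origin at the centre of its underside.
- hex_key: Bystander: black hex key, 30x107x8 mm, loose on the table; origin at the centre of its underside.
- grease_tin: Bystander: round tin with green lid, 66x66x31 mm, loose on the table; origin at the centre of its underside.
- spanner: Bystander: steel spanner, 26x144x8 mm, loose on the table; origin at the centre of its underside.

How it is judged:
On the way:
1. all three release pads have been clicked over and stay down, and no tally has been slid yet (value of joint each of latch_a_pad, latch_b_pad, latch_c_pad above 0.015 m and value of joint each of latch_a_tally, latch_b_tally, latch_c_tally below 0.01 m), for 0.2 s.
At the end, for the whole second after the job is handed in: All pads are down (over 15 of 18 mm); the tally of the latch with 6 to 11 N (read as the force of its spring holding the clicked pad on the housing) is at its left end (over 34 of 38 mm), at rest; the other two tallies are within 10 mm of their right end (value of joint each of latch_a_pad, latch_b_pad, latch_c_pad above 0.015 m and ((contact force between latch_a_pad and latch_a between 6 and 11 N and value of joint latch_a_tally above 0.034 m) or (contact force between latch_b_pad and latch_b between 6 and 11 N and value of joint latch_b_tally above 0.034 m) or (contact force between latch_c_pad and latch_c between 6 and 11 N and value of joint latch_c_tally above 0.034 m)) and (value of joint latch_a_tally below 0.01 m or contact force between latch_a_pad and latch_a between 6 and 11 N) and (value of joint latch_b_tally below 0.01 m or contact force between latch_b_pad and latch_b between 6 and 11 N) and (value of joint latch_c_tally below 0.01 m or contact force between latch_c_pad and latch_c between 6 and 11 N) and velocity of joint each of latch_a_tally, latch_b_tally, latch_c_tally below 0.01 m/s); the robot touches nothing.
It fails at once if a release pad is pressed with more than 25 N (contact force between any of latch_a_pad, latch_b_pad, latch_c_pad and the fingers above 25 N or contact force between any of latch_a_pad, latch_b_pad, latch_c_pad and the arm above 25 N).
It fails at once if a bystander is moved by more than 30 mm (distance of any of cap_02, ferrule, tape_measure, gasket_2, hex_key, grease_tin, spanner from where it was at the start of the episode above 0.03 m).
It also fails if it takes over 64 s, if anything falls off the work surface, if the arm or the gripper's body presses on something with over 40 N, if the wrist force passes 120 N, or if a joint passes its speed limit or range.

## Robot

A 6-joint arm with a two-finger parallel gripper is mounted at the origin on a cart in front of the work surface, level with it; the furniture and walls round the work are solid. World frame = base frame: x ahead of the robot, y to its left, z up, the work surface at z = 0. Lengths are in m, angles in rad, forces in N, time in s.
With the tool pointing down it reaches from about 0.375 to 0.925 m from the base axis. Payload 5.7 kg.
Tool frame: the origin (TCP) lies at the very end of the fingers, on their centre line; the grasp point (between the pads) lies tcp_to_grasp behind it (tcp_to_grasp is the distance from the TCP to the grasp point, in m); z points along the fingers, y is the line along which they close (so a half turn about z gives the same grasp; the last joint's range is limited). The gripper opens to 88 mm and grips with 3 to 60 N. Pads are 20 mm wide; open, the fingers measure 115 mm over their backs; the gripper's body (75 mm by 178 mm) begins 61 mm behind the grasp point.
Start: joints at [-1.375, 0.359, 1.51, -0, 1.272, -0.115], TCP at [0.183, -0.571, 0.223] pointing down, gripper open.
Joint ranges: [-2.97, 2.97], [-1.01, 2.36], [0.21, 2.38], [-0.96, 4.11], [0.2, 2.71], [-2.98, 2.98]. Speed limits (rad/s): [2.39, 2.39, 3.14, 3.14, 3.14, 3.14].

## Interface

Orientations are given as a 3x3 rotation matrix whose columns are the frame's x, y, z axes.
In Python, from cell import observe, capture, finish_job, tcp_to_grasp gives the robot as it stands.
- The arm moves only by the tool move_arm, never from a script. Its argument "rows" is a list of rows, each a list of 7 numbers: the shift along the tool's x, y, z in mm, then the turn, a rotation vector about the tool's x, y, z in rad, then the finger opening in mm, from 0 to 87.8. In form: [[dx, dy, dz, wx, wy, wz, fingers], ...]. A call has 1 to 8 rows; each row shifts and turns the commanded pose from where the row before left it, along the tool's axes as they then stand; what a row does not reach is not made up. A row lasts 1/12 s, in which the tool goes at most 41.7 mm and 7.16 degrees, less where a joint would pass 70% of its speed; a pose out of reach is approached as far as the arm can. A call with a gripper value outside its range is refused whole. The fingers move at their own pace and stop on an object; "squeeze" is the grip in N (left out, the last holds). Time passes only in rows, so rows that do not move let the fingers close. It gives the time, the measured TCP pose, the force, the opening and the grip force at its end, in the units of the state.
- observe(): the state, without advancing time (a new reading comes with each control period).
- capture(name): name is "scene" or "top" or "wrist"; returns a dict with "img" (384x512x3 uint8, red, green, blue), "fx", "fy", "cx", "cy" (pixels), "k1" (the pictures are not rectified: a ray, as slopes to the right and down, at radius r is drawn at 1 + k1 r^2 times it, then the intrinsics apply), "rvec" (rotation vector, rad) and "tvec" (3), from world to camera coordinates, as OpenCV has them. Camera axes: x right, y down, z forward; pixel columns grow to the right and rows downward; lengths in m; the calibration is good to about 2 mm. A picture is of the moment at which its call begins. There is no depth.
- finish_job(): hands the job in; it is judged then, once.
The state is a dict: "t": time; "joints": joint angles; "qd": joint speeds; "joint_torque": joint torques, N m; "tool_pos": TCP position; "eef_rot": TCP orientation; "ft_force": force on the tool from outside, world axes, zero at the start; "ft_torque": the same for the moment, N m; "opening": finger opening in m; "finger_force": force on a finger pad.
Only numpy, scipy, OpenCV 4.12 (cv2) and the standard library are available. Lean on these libraries where they do the work, as an engineer would, in place of code of your own. Each camera call takes 0.05 s, during which the arm holds its last target. There are 200 camera calls.

## Working session

There is one attempt and no reset: what is moved stays moved. The work goes in short steps, Python scripts to look and compute and a tool call to move; the robot and the scene stay as the last step left them, time stands still between calls to the robot, and variables do not carry over. Pictures are saved under pics/ and viewed, at most 10 in all, crops included, and the job is handed in when it is done.

Besides the shell and the picture viewer there is one more tool, called after "Request:" as name(argument=value, ...), one argument or row to a line, values as JSON. move_arm: Moves the arm, as the interface text tells. Its arguments: {"type":"object","properties":{"rows":{"type":"array"},"squeeze":{"type":"number"}},"required":["rows"]}

```bash
mkdir -p pics
cat > h.py <<'E'
import numpy as np, cv2, pickle
from cell import observe, capture, finish_job, tcp_to_grasp
def snap(n,f):
    c=capture(n); cv2.imwrite(f'pics/{f}.png',c['img'][:,:,::-1]); pickle.dump(c,open(f'pics/{f}.pkl','wb')); return c
def ray(c,u,v,z):
    x=np.array([(u-c['cx'])/c['fx'],(v-c['cy'])/c['fy']]); s=x.copy()
    for _ in range(20): s=x/(1+c['k1']*(s@s))
    R=cv2.Rodrigues(np.array(c['rvec'],float))[0]; t=np.array(c['tvec'],float).ravel()
    o=-R.T@t; d=R.T@np.r_[s,1]
    return o+d*(z-o[2])/d[2]
E
python3 - <<'E'
from h import *
o=observe(); print(o['t'],o['tool_pos'],np.round(o['eef_rot'],3).tolist(),o['ft_force'],tcp_to_grasp)
c=snap('top','top0'); d=snap('scene','sc0')
for k in (c,d):
    R=cv2.Rodrigues(np.array(k['rvec'],float))[0]; print(-R.T@np.array(k['tvec'],float).ravel(), k['fx'],k['k1'])
im=np.vstack([cv2.imread('pics/top0.png')]); cv2.imwrite('pics/top0b.png',cv2.resize(im,(800,600),interpolation=cv2.INTER_CUBIC))
E
```

```text
0.0 [ 0.18334665 -0.57056183  0.22181651] [[0.952, 0.306, -0.0], [0.306, -0.952, 0.002], [0.0, -0.002, -1.0]] [0.07012342 0.16701097 0.27110342] 0.0187
[0.44548657 0.10611918 1.48535733] 421.0016341484581 -0.06786133568886271
[0.00456157 0.70119676 0.82210667] 404.51280532940217 -0.14350079989747805
```

View pics/top0b.png

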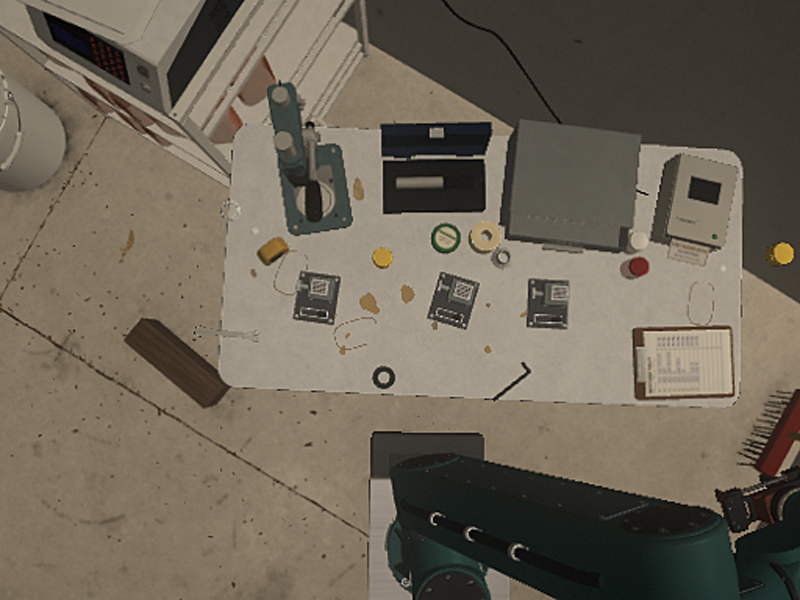

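View pics/sc0.png

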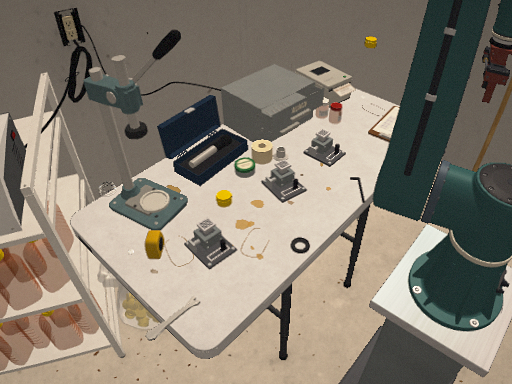

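The top view shows three latches at about (317,297), (453,300) and (548,303) in the 800x600 picture. The gasket and hex key are nearer the robot, and the tin, ferrule and cap lie behind the latches.

Run:
```python
from h import *
c=pickle.load(open('pics/top0.pkl','rb')); im=c['img'][:,:,::-1].copy()
g=cv2.cvtColor(im,cv2.COLOR_BGR2GRAY)
tiles=[]
for (u,v) in [(317,297),(453,300),(548,303)]:
    u*=.64;v*=.64
    x0,y0=int(u)-25,int(v)-25
    s=g[y0:y0+50,x0:x0+50]
    m=(s<105).astype(np.uint8)
    m=cv2.morphologyEx(m,cv2.MORPH_CLOSE,np.ones((5,5)))
    cs=max(cv2.findContours(m,0,2)[0],key=cv2.contourArea)
    r=cv2.minAreaRect(cs); b=cv2.boxPoints(r)+[x0,y0]
    w=np.array([ray(c,*p,0.008)[:2] for p in b]);
    # extent & yaw
    e=[w[1]-w[0],w[2]-w[1]]; L=[np.linalg.norm(a) for a in e]; a=e[int(np.argmax(L))]; yaw=np.degrees(np.arctan2(a[1],a[0])); yaw=(yaw+90)%180-90
    print(np.round(w.mean(0),4),np.round(L,4),round(yaw,1))
    t=cv2.resize(im[y0:y0+50,x0:x0+50],(260,260),interpolation=cv2.INTER_CUBIC)
    cv2.polylines(t,[np.int32((b-[x0,y0]+.5)*5.2)],True,(0,0,255),1); tiles.append(t)
cv2.imwrite('pics/t1.png',np.hstack(tiles))
```

```text
[0.5528 0.2768] [0.1219 0.1181] -13.9
[ 0.5449 -0.0204] [0.1293 0.0924] -15.3
[ 0.5513 -0.2309] [0.1102 0.1055] -2.8
```

View pics/t1.png

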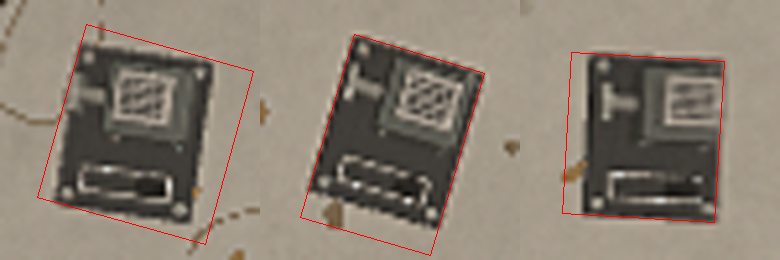

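Run:
```python
from h import *
c=pickle.load(open('pics/top0.pkl','rb'))
off=[(int(u*.64)-25,int(v*.64)-25) for u,v in [(317,297),(453,300),(548,303)]]
P=[[(83,45),(213,65),(192,220),(55,200)],[(95,37),(224,73),(177,228),(50,192)],[(70,55),(204,62),(198,220),(62,214)]]
pad=[(142,97),(170,98),(170,100)]
for o,p,q in zip(off,P,pad):
    f=lambda a,z: ray(c,a[0]/5.2-.5+o[0],a[1]/5.2-.5+o[1],z)[:2]
    w=np.array([f(a,.008) for a in p]); ex=(w[0]+w[1]-w[2]-w[3])/2; ey=(w[0]+w[3]-w[1]-w[2])/2
    yx=np.arctan2(ex[1],ex[0]);yy=np.arctan2(-ey[0],ey[1]); y=(yx+yy)/2
    ce=w.mean(0); R=np.array([[np.cos(y),-np.sin(y)],[np.sin(y),np.cos(y)]])
    print('c',ce.round(3),'yaw',np.degrees([yx,yy]).round(1),np.linalg.norm(ex).round(3),np.linalg.norm(ey).round(3),'pad from plate',(ce+R@[.02,-.01]).round(3),'pad direct',f(q,.07).round(3))
```

```text
c [0.554 0.284] yaw [-7.3 -7.3] 0.106 0.091 pad from plate [0.573 0.271] pad direct [0.572 0.273]
c [ 0.554 -0.023] yaw [-15.6 -14.5] 0.11 0.09 pad from plate [ 0.57  -0.038] pad direct [ 0.572 -0.039]
c [ 0.551 -0.238] yaw [-2.1 -1.5] 0.108 0.093 pad from plate [ 0.571 -0.248] pad direct [ 0.572 -0.247]
```

Request:
move_arm(
  rows=[
    [0,0,0,0,0,0.104,0],
    [0,0,0,0,0,0.104,0],
    [0,0,0,0,0,0.104,0],
  ],
)

```text
t: 0.35
tool_pos: [0.1834, -0.5708, 0.2221]
eef_rot: [[1.0, -0.006, -0.0], [-0.006, -1.0, 0.001], [-0.0, -0.001, -1.0]]
ft_force: [0.5, 0.4, -0.7]
opening: 0.0713
finger_force: 0.0
```

Request:
move_arm(
  rows=[
    [30,-25,0,0,0,0,0],
    [30,-25,0,0,0,0,0],
    [30,-25,0,0,0,0,0],
    [30,-25,0,0,0,0,0],
    [30,-25,0,0,0,0,0],
    [30,-25,0,0,0,0,0],
    [30,-25,0,0,0,0,0],
    [30,-25,0,0,0,0,0],
  ],
)

```text
t: 1.02
tool_pos: [0.4247, -0.3698, 0.2224]
eef_rot: [[1.0, -0.001, -0.0], [-0.001, -1.0, 0.001], [-0.0, -0.001, -1.0]]
ft_force: [0.2, 0.1, 0.1]
opening: 0.0178
finger_force: 0.0
```

Request:
move_arm(
  rows=[
    [30,-25,0,0,0,0,0],
    [30,-25,10,0,0,0,0],
    [30,-25,20,0,0,0,0],
    [30,-24,25,0,0,0,0],
    [25,-20,25,0,0,0,0],
    [0,0,15,0,0,0,0],
    [0,0,0,0,0,0,0],
    [0,0,0,0,0,0,0],
  ],
)

```text
t: 1.68
tool_pos: [0.5636, -0.2554, 0.1298]
eef_rot: [[1.0, -0.0, -0.003], [-0.0, -1.0, 0.001], [-0.003, -0.001, -1.0]]
ft_force: [1.3, 0.2, 0.0]
opening: 0.0003
finger_force: 0.0
```

Request:
move_arm(
  rows=[
    [8,-8,20,0,0,0,0],
    [0,0,20,0,0,0,0],
    [0,0,8,0,0,0,0],
    [0,0,0,0,0,0,0],
    [0,0,0,0,0,0,0],
    [0,0,0,0,0,0,0],
  ],
)

```text
t: 2.18
tool_pos: [0.5731, -0.2492, 0.0845]
eef_rot: [[1.0, -0.002, 0.002], [-0.002, -1.0, -0.001], [0.002, 0.001, -1.0]]
ft_force: [0.7, -0.9, 0.7]
opening: 0.0008
finger_force: 0.0
```

Run:
```python
from h import *
c=snap('wrist','w1')
```

```text
(no output)
```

View pics/w1.png

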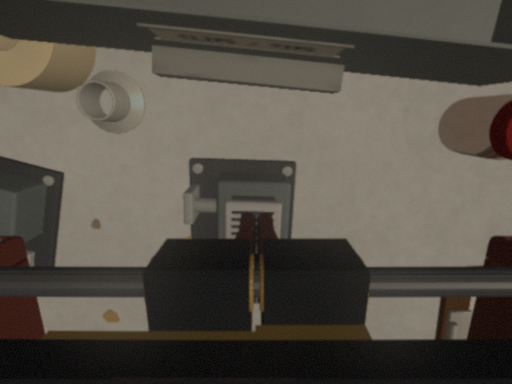

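The wrist view shows the closed fingertips at about (257,250) centred over the pad, which spans columns 225–282.

Request:
move_arm(
  rows=[
    [0,0,5,0,0,0,0],
    [0,0,4,0,0,0,0],
    [0,0,3,0,0,0,0],
    [0,0,0,0,0,0,0],
    [0,0,0,0,0,0,0],
    [0,0,0,0,0,0,0],
  ],
)

```text
t: 2.73
tool_pos: [0.5726, -0.248, 0.0708]
eef_rot: [[1.0, -0.001, -0.0], [-0.001, -1.0, 0.0], [-0.0, -0.0, -1.0]]
ft_force: [-0.2, 0.2, 0.5]
opening: 0.0001
finger_force: 0.0
```

Request:
move_arm(
  rows=[
    [0,0,1,0,0,0,0],
    [0,0,1,0,0,0,0],
    [0,0,0,0,0,0,0],
    [0,0,0,0,0,0,0],
  ],
)

```text
t: 3.07
tool_pos: [0.5727, -0.2481, 0.0691]
eef_rot: [[1.0, -0.001, 0.0], [-0.001, -1.0, 0.0], [0.0, -0.0, -1.0]]
ft_force: [-0.6, 0.8, 2.0]
opening: 0.0003
finger_force: 1.3
```

Request:
move_arm(
  rows=[
    [0,0,1,0,0,0,0],
    [0,0,1,0,0,0,0],
    [0,0,0,0,0,0,0],
    [0,0,0,0,0,0,0],
  ],
)

```text
t: 3.4
tool_pos: [0.5726, -0.2481, 0.0669]
eef_rot: [[1.0, -0.001, -0.0], [-0.001, -1.0, 0.0], [-0.0, -0.0, -1.0]]
ft_force: [-0.8, 1.4, 3.4]
opening: 0.0005
finger_force: 1.7
```

Request:
move_arm(
  rows=[
    [0,0,1,0,0,0,0],
    [0,0,0,0,0,0,0],
    [0,0,0,0,0,0,0],
  ],
)

```text
t: 3.65
tool_pos: [0.5725, -0.2481, 0.0658]
eef_rot: [[1.0, -0.001, -0.0], [-0.001, -1.0, 0.0], [-0.0, -0.0, -1.0]]
ft_force: [-0.1, 0.7, 2.8]
opening: 0.0001
finger_force: 1.6
```

Request:
move_arm(
  rows=[
    [0,0,1,0,0,0,0],
    [0,0,0,0,0,0,0],
    [0,0,0,0,0,0,0],
  ],
)

```text
t: 3.9
tool_pos: [0.5725, -0.2481, 0.0648]
eef_rot: [[1.0, -0.001, -0.0], [-0.001, -1.0, 0.0], [-0.0, -0.0, -1.0]]
ft_force: [-0.7, -0.8, 3.1]
opening: 0.0005
finger_force: 1.4
```

Request:
move_arm(
  rows=[
    [0,0,1,0,0,0,0],
    [0,0,0,0,0,0,0],
    [0,0,0,0,0,0,0],
  ],
)

```text
t: 4.15
tool_pos: [0.5725, -0.2481, 0.0638]
eef_rot: [[1.0, -0.001, -0.0], [-0.001, -1.0, 0.0], [-0.0, -0.0, -1.0]]
ft_force: [-2.0, 0.2, 2.5]
opening: 0.0006
finger_force: 1.2
```

Right latch: peak about 3.3 N, so it is the weak one. Finishing the click, then moving to the middle latch.

Request:
move_arm(
  rows=[
    [0,0,2,0,0,0,0],
    [0,0,2,0,0,0,0],
    [0,0,2,0,0,0,0],
    [0,0,1,0,0,0,0],
    [0,0,0,0,0,0,0],
    [0,0,0,0,0,0,0],
  ],
)

```text
t: 4.65
tool_pos: [0.5726, -0.2481, 0.0567]
eef_rot: [[1.0, -0.001, -0.0], [-0.001, -1.0, 0.0], [-0.0, -0.0, -1.0]]
ft_force: [-0.0, -0.7, -0.3]
opening: 0.0007
finger_force: 0.0
```

Request:
move_arm(
  rows=[
    [0,0,-15,0,0,0,0],
    [0,0,-15,0,0,0,0],
    [0,-30,0,0,0,0,0],
    [0,-35,0,0,0,0,0],
    [0,-35,0,0,0,0,0],
    [0,-35,0,0,0,0,0],
    [0,-35,0,0,0,0,0],
    [0,-35,0,0,0,0,0],
  ],
)

```text
t: 5.32
tool_pos: [0.5729, -0.0416, 0.0872]
eef_rot: [[1.0, -0.002, 0.001], [-0.002, -1.0, 0.0], [0.001, -0.0, -1.0]]
ft_force: [0.6, -0.1, -0.5]
opening: 0.0007
finger_force: 0.0
```

Request:
move_arm(
  rows=[
    [0,-4,0,0,0,0,0],
    [0,0,0,0,0,0,0],
    [0,0,0,0,0,0,0],
    [0,0,0,0,0,0,0],
  ],
)

```text
t: 5.65
tool_pos: [0.5733, -0.0403, 0.0871]
eef_rot: [[1.0, -0.002, 0.001], [-0.002, -1.0, -0.0], [0.001, 0.0, -1.0]]
ft_force: [0.9, -0.3, -0.5]
opening: 0.0004
finger_force: 0.0
```

Request:
move_arm(
  rows=[
    [-1,0,5,0,0,0,0],
    [0,0,5,0,0,0,0],
    [0,0,3,0,0,0,0],
    [0,0,3,0,0,0,0],
    [0,0,0,0,0,0,0],
    [0,0,0,0,0,0,0],
    [0,0,0,0,0,0,0],
  ],
)

```text
t: 6.23
tool_pos: [0.5719, -0.0391, 0.0709]
eef_rot: [[1.0, -0.001, -0.0], [-0.001, -1.0, 0.0], [-0.0, -0.0, -1.0]]
ft_force: [-0.6, 0.1, 0.8]
opening: 0.0006
finger_force: 0.0
```

Request:
move_arm(
  rows=[
    [0,0,1,0,0,0,0],
    [0,0,1,0,0,0,0],
    [0,0,1,0,0,0,0],
    [0,0,0,0,0,0,0],
    [0,0,0,0,0,0,0],
  ],
)

```text
t: 6.65
tool_pos: [0.572, -0.039, 0.0685]
eef_rot: [[1.0, -0.001, 0.0], [-0.001, -1.0, 0.0], [0.0, -0.0, -1.0]]
ft_force: [-1.0, -0.5, 6.3]
opening: 0.0006
finger_force: 3.3
```

Request:
move_arm(
  rows=[
    [0,0,1,0,0,0,0],
    [0,0,0,0,0,0,0],
    [0,0,0,0,0,0,0],
  ],
)

```text
t: 6.9
tool_pos: [0.572, -0.039, 0.0676]
eef_rot: [[1.0, -0.001, 0.0], [-0.001, -1.0, -0.0], [0.0, 0.0, -1.0]]
ft_force: [-2.1, -0.2, 7.1]
opening: 0.0004
finger_force: 3.6
```

Request:
move_arm(
  rows=[
    [0,0,1,0,0,0,0],
    [0,0,0,0,0,0,0],
    [0,0,0,0,0,0,0],
  ],
)

```text
t: 7.15
tool_pos: [0.5718, -0.039, 0.0666]
eef_rot: [[1.0, -0.001, 0.0], [-0.001, -1.0, 0.0], [0.0, -0.0, -1.0]]
ft_force: [-2.2, 0.3, 8.2]
opening: 0.0005
finger_force: 3.6
```

Request:
move_arm(
  rows=[
    [0,0,1,0,0,0,0],
    [0,0,0,0,0,0,0],
    [0,0,0,0,0,0,0],
  ],
)

```text
t: 7.4
tool_pos: [0.5718, -0.039, 0.0655]
eef_rot: [[1.0, -0.001, 0.0], [-0.001, -1.0, 0.0], [0.0, -0.0, -1.0]]
ft_force: [-2.1, -0.3, 6.7]
opening: 0.0005
finger_force: 3.4
```

Middle latch: peak about 8 N, so it is the good one. Clicking it over, then testing the left latch.

Request:
move_arm(
  rows=[
    [0,0,2,0,0,0,0],
    [0,0,2,0,0,0,0],
    [0,0,2,0,0,0,0],
    [0,0,2,0,0,0,0],
    [0,0,1,0,0,0,0],
    [0,0,0,0,0,0,0],
    [0,0,0,0,0,0,0],
  ],
)

```text
t: 7.98
tool_pos: [0.5719, -0.0391, 0.0557]
eef_rot: [[1.0, -0.001, -0.0], [-0.001, -1.0, 0.0], [-0.0, -0.0, -1.0]]
ft_force: [0.3, 0.3, 0.3]
opening: 0.0008
finger_force: 0.0
```

Request:
move_arm(
  rows=[
    [0,0,-15,0,0,0,0],
    [0,0,-17,0,0,0,0],
    [0,-30,0,0,0,0,0],
    [0,-35,0,0,0,0,0],
    [0,-35,0,0,0,0,0],
    [0,-35,0,0,0,0,0],
    [0,-35,0,0,0,0,0],
    [0,-35,0,0,0,0,0],
  ],
)

```text
t: 8.65
tool_pos: [0.5721, 0.1675, 0.0881]
eef_rot: [[1.0, -0.001, 0.0], [-0.001, -1.0, 0.0], [0.0, -0.0, -1.0]]
ft_force: [0.7, -0.5, -1.0]
opening: 0.0002
finger_force: 0.0
```

Request:
move_arm(
  rows=[
    [0,-35,0,0,0,0,0],
    [0,-35,0,0,0,0,0],
    [0,-25,0,0,0,0,0],
    [0,-11,0,0,0,0,0],
    [0,0,0,0,0,0,0],
    [0,0,0,0,0,0,0],
    [0,0,0,0,0,0,0],
  ],
)

```text
t: 9.23
tool_pos: [0.5721, 0.2703, 0.0878]
eef_rot: [[1.0, -0.002, -0.001], [-0.002, -1.0, -0.001], [-0.001, 0.001, -1.0]]
ft_force: [-0.6, -0.5, 0.4]
opening: 0.0002
finger_force: 0.0
```

Request:
move_arm(
  rows=[
    [0,-1,5,0,0,0,0],
    [0,0,5,0,0,0,0],
    [0,0,4,0,0,0,0],
    [0,0,3,0,0,0,0],
    [0,0,0,0,0,0,0],
    [0,0,0,0,0,0,0],
    [0,0,0,0,0,0,0],
  ],
)

```text
t: 9.82
tool_pos: [0.5723, 0.2728, 0.0709]
eef_rot: [[1.0, -0.001, -0.0], [-0.001, -1.0, 0.0], [-0.0, -0.0, -1.0]]
ft_force: [-1.0, 1.4, 0.0]
opening: 0.0006
finger_force: 0.0
```

Request:
move_arm(
  rows=[
    [0,0,1,0,0,0,0],
    [0,0,1,0,0,0,0],
    [0,0,1,0,0,0,0],
    [0,0,0,0,0,0,0],
    [0,0,0,0,0,0,0],
  ],
)

```text
t: 10.23
tool_pos: [0.5724, 0.273, 0.0692]
eef_rot: [[1.0, -0.001, 0.001], [-0.001, -1.0, 0.0], [0.001, -0.0, -1.0]]
ft_force: [-2.5, -1.1, 9.8]
opening: 0.0001
finger_force: 5.0
```

Request:
move_arm(
  rows=[
    [0,0,1,0,0,0,0],
    [0,0,0,0,0,0,0],
    [0,0,0,0,0,0,0],
  ],
)

```text
t: 10.48
tool_pos: [0.5722, 0.273, 0.0684]
eef_rot: [[1.0, -0.001, 0.0], [-0.001, -1.0, 0.0], [0.0, -0.0, -1.0]]
ft_force: [-4.2, -1.3, 12.7]
opening: 0.0006
finger_force: 6.0
```

Request:
move_arm(
  rows=[
    [0,0,1,0,0,0,0],
    [0,0,0,0,0,0,0],
    [0,0,0,0,0,0,0],
  ],
)

```text
t: 10.73
tool_pos: [0.5721, 0.273, 0.0675]
eef_rot: [[1.0, -0.001, 0.0], [-0.001, -1.0, 0.0], [0.0, -0.0, -1.0]]
ft_force: [-4.6, -1.6, 12.8]
opening: 0.0008
finger_force: 6.5
```

Left latch: over 12.8 N, so it is the stiff one. Finishing its click, then going to the middle latch's tally.

Request:
move_arm(
  rows=[
    [0,0,2,0,0,0,0],
    [0,0,2,0,0,0,0],
    [0,0,2,0,0,0,0],
    [0,0,2,0,0,0,0],
    [0,0,2,0,0,0,0],
    [0,0,0,0,0,0,0],
    [0,0,0,0,0,0,0],
  ],
)

```text
t: 11.32
tool_pos: [0.5723, 0.2729, 0.0556]
eef_rot: [[1.0, -0.001, -0.0], [-0.001, -1.0, -0.0], [-0.0, 0.0, -1.0]]
ft_force: [-0.4, -0.0, -0.4]
opening: 0.0004
finger_force: 0.0
```

Request:
move_arm(
  rows=[
    [0,0,-25,0,0,0,0],
    [0,0,-30,0,0,0,0],
    [-10,30,-30,0,0,0,0],
    [-14,36,0,0,0,0,0],
    [-14,36,0,0,0,0,0],
    [-14,36,0,0,0,0,0],
    [-14,36,0,0,0,0,0],
    [-14,36,0,0,0,0,0],
  ],
)

```text
t: 11.98
tool_pos: [0.4918, 0.0629, 0.1398]
eef_rot: [[1.0, -0.001, 0.001], [-0.001, -1.0, -0.0], [0.001, 0.0, -1.0]]
ft_force: [0.4, -0.2, 0.8]
opening: 0.0006
finger_force: 0.0
```

Request:
move_arm(
  rows=[
    [-14,36,0,0,0,0,0],
    [-14,36,0,0,0,0,0],
    [-14,21,0,0,0,0.087,0],
    [0,0,0,0,0,0.087,0],
    [0,0,0,0,0,0.087,0],
    [0,0,0,0,0,0,0],
    [0,0,0,0,0,0,0],
    [0,0,0,0,0,0,0],
  ],
)

```text
t: 12.65
tool_pos: [0.4506, -0.0285, 0.1397]
eef_rot: [[0.967, -0.256, 0.0], [-0.256, -0.967, 0.0], [0.0, -0.0, -1.0]]
ft_force: [0.2, 1.0, -0.4]
opening: 0.0003
finger_force: 0.0
```

Run:
```python
from h import *
c=snap('wrist','w2'); o=observe(); print(o['tool_pos'],o['eef_rot'].round(3).tolist())
snap('top','top1')
p=pickle.load(open('pics/top0.pkl','rb'))
print(ray(p,158/5.2-.5+int(453*.64)-25,192/5.2-.5+int(300*.64)-25,.045))
im=cv2.imread('pics/top1.png')[120:260,110:410]; cv2.imwrite('pics/top1b.png',cv2.resize(im,None,fx=2.6,fy=2.6,interpolation=cv2.INTER_CUBIC))
```

```text
[ 0.45054468 -0.02843419  0.13963261] [[0.966, -0.257, 0.0], [-0.257, -0.966, 0.0], [0.0, -0.0, -1.0]]
[ 0.51173938 -0.03462279  0.045     ]
```

View pics/w2.png

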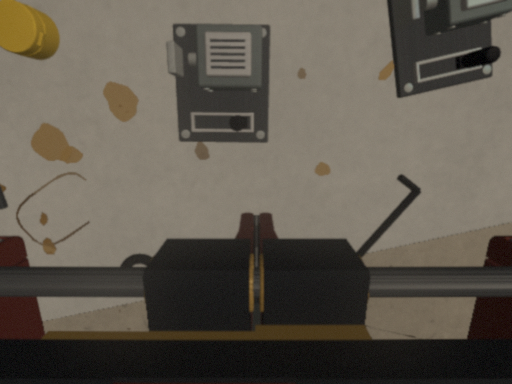

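View pics/top1b.png

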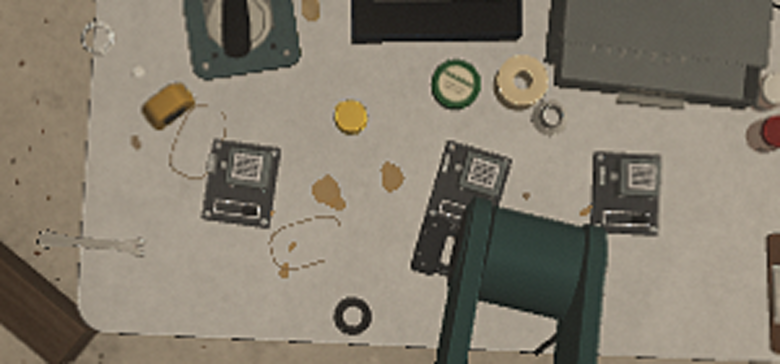

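The wrist view shows the middle latch square to the tool, with its knob top at about (238,122) at the right of its slot (columns 192–253). The top view shows all the pads in place and the bystanders undisturbed.

Run:
```python
from h import *
c=pickle.load(open('pics/w2.pkl','rb'))
R=np.array([[.966,-.257],[-.257,-.966]]); t=np.array([.4505,-.0284])
for n,u,v,z in [('knob',239,123,.045),('slotL',192,122,.012),('slotR',253,122,.012),('TL',174,25,.008),('TR',270,25,.008),('BL',180,142,.008),('BR',269,142,.008)]:
    w=ray(c,u,v,z)[:2]; print(n,w.round(4),'tool mm',(R.T@(w-t)*1000).round(1))
g=c['img'].max(2)[105:140,195:260]; print(np.argwhere(g<28).mean(0)[::-1]+[195,105])
```

```text
knob [ 0.5138 -0.0293] tool mm [ 61.3 -15.4]
slotL [0.5264 0.0179] tool mm [ 61.4 -64.2]
slotR [ 0.5108 -0.0409] tool mm [61.5 -3.4]
TL [0.6152 0.0077] tool mm [149.8 -77.2]
TR [ 0.5921 -0.0791] tool mm [149.8  12.6]
BL [0.5106 0.0369] tool mm [ 41.3 -78.6]
BR [ 0.4871 -0.0516] tool mm [41.3 13. ]
[nan nan]<stdin>:6: RuntimeWarning: Mean of empty slice.
  ret = um.true_divide(
```

Request:
move_arm(
  rows=[
    [30,8,0,0,0,0,0],
    [31,8,20,0,0,0,0],
    [0,0,35,0,0,0,0],
    [0,0,30,0,0,0,0],
    [0,0,20,0,0,0,0],
    [0,0,10,0,0,0,0],
    [0,0,0,0,0,0,0],
    [0,0,0,0,0,0,0],
  ],
)

```text
t: 13.42
tool_pos: [0.5052, -0.0597, 0.0247]
eef_rot: [[0.966, -0.258, -0.001], [-0.258, -0.966, 0.0], [-0.001, -0.0, -1.0]]
ft_force: [-0.3, -0.7, -0.7]
opening: 0.0006
finger_force: 0.0
```

Run:
```python
from h import *
R=np.array([[.966,-.257],[-.257,-.966]]); o=observe(); print((R.T@(o['tool_pos'][:2]-[.4505,-.0284])*1000).round(1),o['tool_pos'][2],o['ft_force'])
```

```text
[60.9 16.2] 0.024686467231045874 [-0.32134269 -0.65207342 -0.67012209]
```

Now pushing left: 46 mm takes the finger centre to about -30.

Request:
move_arm(
  rows=[
    [0,-5,0,0,0,0,0],
    [0,-6,0,0,0,0,0],
    [0,-6,0,0,0,0,0],
    [0,-6,0,0,0,0,0],
    [0,-6,0,0,0,0,0],
    [0,-6,0,0,0,0,0],
    [0,-4,0,0,0,0,0],
    [0,-3,0,0,0,0,0],
  ],
)

```text
t: 14.08
tool_pos: [0.5163, -0.0187, 0.0248]
eef_rot: [[0.966, -0.259, 0.0], [-0.259, -0.966, -0.0], [0.0, -0.0, -1.0]]
ft_force: [-0.0, -1.8, 1.0]
opening: 0.0004
finger_force: 0.8
```

Request:
move_arm(
  rows=[
    [0,-2,0,0,0,0,0],
    [0,-1,0,0,0,0,0],
    [0,0,0,0,0,0,0],
    [0,0,0,0,0,0,0],
  ],
)

```text
t: 14.42
tool_pos: [0.5163, -0.0163, 0.0244]
eef_rot: [[0.966, -0.259, -0.001], [-0.259, -0.966, 0.0], [-0.001, -0.0, -1.0]]
ft_force: [0.0, -0.4, 0.2]
opening: 0.0008
finger_force: 0.0
```

Request:
move_arm(
  rows=[
    [0,-1,0,0,0,0,0],
    [0,0,0,0,0,0,0],
    [0,0,0,0,0,0,0],
  ],
)

```text
t: 14.67
tool_pos: [0.5166, -0.0155, 0.0244]
eef_rot: [[0.966, -0.259, -0.001], [-0.259, -0.966, 0.0], [-0.001, -0.0, -1.0]]
ft_force: [-0.7, -0.3, -1.0]
opening: 0.0003
finger_force: 0.4
```

Request:
move_arm(
  rows=[
    [0,-1,0,0,0,0,0],
    [0,0,0,0,0,0,0],
    [0,0,0,0,0,0,0],
  ],
)

```text
t: 14.92
tool_pos: [0.5169, -0.0145, 0.0245]
eef_rot: [[0.966, -0.259, -0.001], [-0.259, -0.966, 0.0], [-0.001, 0.0, -1.0]]
ft_force: [-0.5, -0.7, -0.8]
opening: 0.0003
finger_force: 0.7
```

Request:
move_arm(
  rows=[
    [0,-1,0,0,0,0,0],
    [0,0,0,0,0,0,0],
    [0,0,0,0,0,0,0],
  ],
)

```text
t: 15.17
tool_pos: [0.5174, -0.0135, 0.0246]
eef_rot: [[0.966, -0.259, -0.0], [-0.259, -0.966, 0.0], [-0.0, -0.0, -1.0]]
ft_force: [-1.0, -1.1, -1.3]
opening: 0.0006
finger_force: 0.6
```

Request:
move_arm(
  rows=[
    [0,-1,0,0,0,0,0],
    [0,0,0,0,0,0,0],
    [0,0,0,0,0,0,0],
  ],
)

```text
t: 15.42
tool_pos: [0.5178, -0.0125, 0.0247]
eef_rot: [[0.966, -0.259, 0.0], [-0.259, -0.966, 0.0], [0.0, -0.0, -1.0]]
ft_force: [-1.2, -1.2, -1.0]
opening: 0.0004
finger_force: 0.5
```

Request:
move_arm(
  rows=[
    [0,-1,0,0,0,0,0],
    [0,-1,0,0,0,0,0],
    [0,0,0,0,0,0,0],
    [0,0,0,0,0,0,0],
  ],
)

```text
t: 15.75
tool_pos: [0.5185, -0.0105, 0.0247]
eef_rot: [[0.966, -0.259, 0.0], [-0.259, -0.966, 0.0], [0.0, -0.0, -1.0]]
ft_force: [-1.4, -1.1, -0.4]
opening: 0.0001
finger_force: 0.4
```

Request:
move_arm(
  rows=[
    [0,-1,0,0,0,0,0],
    [0,0,0,0,0,0,0],
    [0,0,0,0,0,0,0],
  ],
)

```text
t: 16.0
tool_pos: [0.5187, -0.0096, 0.0247]
eef_rot: [[0.966, -0.259, 0.0], [-0.259, -0.966, 0.0], [0.0, -0.0, -1.0]]
ft_force: [-0.1, -0.1, -0.5]
opening: 0.0004
finger_force: 0.5
```

Request:
move_arm(
  rows=[
    [0,-1,0,0,0,0,0],
    [0,0,0,0,0,0,0],
    [0,0,0,0,0,0,0],
  ],
)

```text
t: 16.25
tool_pos: [0.5189, -0.0087, 0.0247]
eef_rot: [[0.966, -0.259, 0.0], [-0.259, -0.966, 0.0], [0.0, -0.0, -1.0]]
ft_force: [0.0, -1.5, -0.0]
opening: 0.0003
finger_force: 0.5
```

Request:
move_arm(
  rows=[
    [0,-1,0,0,0,0,0],
    [0,0,0,0,0,0,0],
    [0,0,0,0,0,0,0],
  ],
)

```text
t: 16.5
tool_pos: [0.5191, -0.0083, 0.0247]
eef_rot: [[0.966, -0.259, -0.0], [-0.259, -0.966, -0.001], [0.0, 0.001, -1.0]]
ft_force: [-1.5, -5.3, 0.6]
opening: 0.0006
finger_force: 2.5
```

Request:
move_arm(
  rows=[
    [0,-1,0,0,0,0,0],
    [0,0,0,0,0,0,0],
    [0,0,0,0,0,0,0],
  ],
)

```text
t: 16.75
tool_pos: [0.5191, -0.0081, 0.0247]
eef_rot: [[0.966, -0.258, -0.001], [-0.258, -0.966, -0.002], [-0.0, 0.002, -1.0]]
ft_force: [-2.2, -9.5, 1.2]
opening: 0.0004
finger_force: 4.7
```

Run:
```python
from h import *
c=snap('wrist','w3'); snap('scene','sc3'); o=observe(); print(o['ft_force'])
im=np.hstack([cv2.resize(cv2.imread('pics/w3.png')[150:330,150:350],(400,360)),cv2.resize(cv2.imread('pics/sc3.png')[140:230,240:340],(400,360))])
cv2.imwrite('pics/x3.png',im)
```

```text
[-2.36395344 -9.37774831  1.28453944]
```

View pics/x3.png

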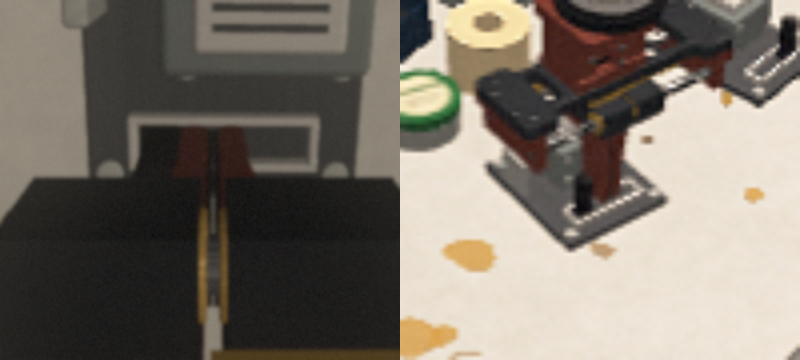

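The force climbed sharply and the crops show the knob against the left end of its slot, so it is at its stop. I'll back off to the right, lift clear and check.

Request:
move_arm(
  rows=[
    [0,10,0,0,0,0,0],
    [0,10,0,0,0,0,0],
    [0,5,-15,0,0,0,0],
    [0,0,-35,0,0,0,0],
    [0,0,-35,0,0,0,0],
    [-30,0,-30,0,0,0,0],
    [-30,0,0,0,0,0,0],
    [0,0,0,0,0,0,0],
  ],
)

```text
t: 17.52
tool_pos: [0.4502, -0.0144, 0.14]
eef_rot: [[0.966, -0.259, -0.003], [-0.259, -0.966, 0.001], [-0.003, -0.001, -1.0]]
ft_force: [-1.1, 1.3, -0.9]
opening: 0.0006
finger_force: 0.0
```

Run:
```python
from h import *
snap('wrist','w4'); o=observe(); print(o['tool_pos'],o['ft_force'])
```

```text
[ 0.45254249 -0.01499902  0.13961865] [-0.65077264 -0.60995851  0.641687  ]
```

View pics/w4.png

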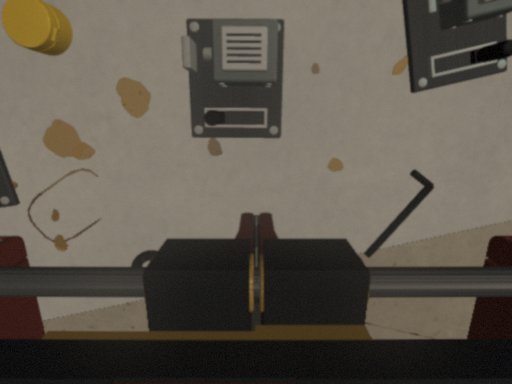

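The middle knob, at about (214,118), is at the left end of its slot, its pad is down, and the right latch's knob is still at the right. The arm touches nothing, so I'm handing in.

```bash
python3 -c "
from h import *
print(finish_job())"
```

```text
the job is handed in; nothing more can be done
None
```

I clicked over all three pads and slid the tally of the middle latch (about 8 N) fully left; the right latch was weak (about 3.3 N) and the left one stiff (about 13 N), and the job is handed in, though the hand-in returned no verdict.

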